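# Leak-check the seam of a bolted manifold block with a sniffer probe

## Task

Take the sniffer probe out of its stand and leak-check the gasket seam along the top of the long manifold block: starting at the end with the brass port, guide the probe's tip slowly (about 3 cm a second) along the seam to the other end, staying right over it and only a few millimetres above it, without pressing on the block. Then put the probe back upright in the stand, its collar resting on the top, and let go; the short block is not to be checked, so keep the tip away from it.

Things in the scene. Friction and masses are not known exactly. Their poses are not given: they have to be found in the camera images.
- probe_grip (a point): Sniffer probe: an upright round stick 140 mm tall, standing in the stand. This point is the centre of its white handle (round, 24 mm diameter, 70 mm long, so 35 mm above and below this point), where to grasp it. From the top down: handle, flat round steel collar (46 mm diameter, 5 mm thick, underside 40 mm below this point), straight steel shaft (10 mm diameter) ending in a fine tip. z points up along the probe from tip to handle. Weighs about 80 g
- probe_tip (a point): The probe's tip (flat end, 5 mm diameter): on the probe's axis, 105 mm straight below probe_grip
- stand_mouth (a point): Probe stand, fixed: grey upright block 60 x 60 mm, 80 mm tall, on a 92 x 92 mm foot 10 mm thick, with a 28 mm hole straight down through its middle. This point is the centre of the hole at the block's top face, z up. The probe's shaft hangs in the hole and its collar rests flat on the top face; then probe_grip is 40 mm above this point and the tip 65 mm below it
- long_block_seam_mid (a point): Long manifold block, fixed to the worktop: two aluminium halves bolted together with a dark gasket between them, 180 mm long (y), 63 mm wide (x), 40 mm tall, eight screw heads standing 5 mm above the top, 21 mm either side of the seam. A round brass port, 22 mm wide and 24 mm long, sticks out of its +y end. This point is the middle of the seam on the top face, z up; the seam (3 mm wide) runs straight along y, 90 mm each way
- seam_start (a point): Where the seam on the long block's top face meets the end with the brass port (90 mm from the middle); axes as the block's
- seam_end (a point): Where the seam on the long block's top face meets the plain end; axes as the block's
- short_block_seam_mid (a point): Short manifold block, fixed, not to be checked: built like the long one but only 100 mm long (y), 63 mm wide (x), 40 mm tall, four screws, brass port at its +y end. This point is the middle of its top face. (Tall instruments stand behind the work, their fronts at world x = 0.55 m and beyond: swing the arm clear of them)

How it is judged:
On the way, in this order (a step that is already met when the one before it is completed fails the run):
1. the tip is at the port end of the long block's seam (within 12 mm sideways, no more than 15 mm above it) (y of probe_tip in the frame of long_block_seam_mid between 0.072 and 0.105 m and x of probe_tip in the frame of long_block_seam_mid between -0.012 and 0.012 m and z of probe_tip in the frame of long_block_seam_mid between -0.005 and 0.015 m), for 0.1 s.
2. the tip is on the seam 50 mm before its middle (within 12 mm sideways, no more than 15 mm above it) (y of probe_tip in the frame of long_block_seam_mid between 0.041 and 0.059 m and x of probe_tip in the frame of long_block_seam_mid between -0.012 and 0.012 m and z of probe_tip in the frame of long_block_seam_mid between -0.005 and 0.015 m), for 0.1 s.
3. the tip is on the seam 25 mm before its middle (within 12 mm sideways, no more than 15 mm above it) (y of probe_tip in the frame of long_block_seam_mid between 0.016 and 0.034 m and x of probe_tip in the frame of long_block_seam_mid between -0.012 and 0.012 m and z of probe_tip in the frame of long_block_seam_mid between -0.005 and 0.015 m), for 0.1 s.
4. the tip is at the middle of the seam (within 12 mm sideways, no more than 15 mm above it) (y of probe_tip in the frame of long_block_seam_mid between -0.009 and 0.009 m and x of probe_tip in the frame of long_block_seam_mid between -0.012 and 0.012 m and z of probe_tip in the frame of long_block_seam_mid between -0.005 and 0.015 m), for 0.1 s.
5. the tip is on the seam 25 mm past its middle (within 12 mm sideways, no more than 15 mm above it) (y of probe_tip in the frame of long_block_seam_mid between -0.034 and -0.016 m and x of probe_tip in the frame of long_block_seam_mid between -0.012 and 0.012 m and z of probe_tip in the frame of long_block_seam_mid between -0.005 and 0.015 m), for 0.1 s.
6. the tip is on the seam 50 mm past its middle (within 12 mm sideways, no more than 15 mm above it) (y of probe_tip in the frame of long_block_seam_mid between -0.059 and -0.041 m and x of probe_tip in the frame of long_block_seam_mid between -0.012 and 0.012 m and z of probe_tip in the frame of long_block_seam_mid between -0.005 and 0.015 m), for 0.1 s.
7. the tip is at the far end of the seam (within 12 mm sideways, no more than 15 mm above it) (y of probe_tip in the frame of long_block_seam_mid between -0.105 and -0.072 m and x of probe_tip in the frame of long_block_seam_mid between -0.012 and 0.012 m and z of probe_tip in the frame of long_block_seam_mid between -0.005 and 0.015 m), for 0.1 s.
At the end, for the whole second after the job is handed in: The probe is back in the stand: upright within 0.15 rad, its handle's centre within 14 mm of the hole's axis and 40 mm (+/- 6 mm) above the stand's top, so that the collar rests on it (horizontal distance between probe_grip and stand_mouth below 0.014 m and z of probe_grip in the frame of stand_mouth between 0.034 and 0.046 m and angle between probe_grip's own z axis and vertical below 0.15 rad); the robot touches nothing.
It fails at once if the tip moves faster than 0.12 m/s along the long block's seam ((y of probe_tip in the frame of long_block_seam_mid between -0.065 and 0.065 m and x of probe_tip in the frame of long_block_seam_mid between -0.012 and 0.012 m and z of probe_tip in the frame of long_block_seam_mid between -0.005 and 0.015 m) and linear speed of probe above 0.12 m/s).
It fails at once if the probe presses on the long block with more than 15 N (contact force between probe and long_block above 15 N).
It fails at once if the tip is held over the short block (within 12 mm of its seam, less than 15 mm above its top) (x of probe_tip in the frame of short_block_seam_mid between -0.012 and 0.012 m and y of probe_tip in the frame of short_block_seam_mid between -0.05 and 0.05 m and z of probe_tip in the frame of short_block_seam_mid below 0.015 m).
It also fails if it takes over 67 s, if anything falls off the work surface, if the arm or the gripper's body presses on something with over 40 N, if the wrist force passes 120 N, or if a joint passes its speed limit or range.

## Robot

A 6-joint arm with a two-finger parallel gripper is mounted at the origin on a cart in front of the work surface, level with it; the furniture and walls round the work are solid. World frame = base frame: x ahead of the robot, y to its left, z up, the work surface at z = 0. Lengths are in m, angles in rad, forces in N, time in s.
With the tool pointing down it reaches from about 0.3 to 0.875 m from the base axis. Payload 6.4 kg.
Tool frame: the origin (TCP) lies between the finger pads; the fingertips stand 8 mm ahead of it and the grasp point (between the pads) lies 11 mm behind it (ctrl.finger_overhang is the distance from the TCP to the fingertips, in m); z points along the fingers, y is the line along which they close (so a half turn about z gives the same grasp; the last joint's range is limited). The gripper opens to 85 mm and grips with 20 to 120 N. Pads are 22 mm wide; open, the fingers measure 114 mm over their backs; the gripper's body (76 mm by 85 mm) begins 54 mm behind the grasp point. The pads swing forward as they close: fully open they stand 13 mm farther back than shut.
Start: joints at [0.894, 0.181, 1.607, -0, 1.354, -0.206], TCP at [0.261, 0.512, 0.239] pointing down, gripper open.
Joint ranges: [-2.99, 2.99], [-0.89, 2.07], [0.3, 2.58], [-1.14, 4.28], [0, 2.63], [-3.12, 3.12]. Speed limits (rad/s): [2.57, 2.57, 3.01, 3.14, 3.14, 3.14].

## Interface

Orientations are given as a unit quaternion [w, x, y, z].
In Python, from bench import ctrl, camera gives the robot as it stands.
- The arm moves only by the shell command python3 -m pendant 'ROWS' [OPENING]. ROWS is JSON, a list of rows, each a list of 6 numbers: the shift along the world's x, y, z normalised to -1 to 1, where 1 is 200 mm, then the turn, a rotation vector about the world's x, y, z normalised to -1 to 1, where 1 is pi/2 rad. In form: [[dx, dy, dz, rx, ry, rz], ...]. A call has exactly 10 rows; each row shifts and turns the commanded pose from where the row before left it; what a row does not reach is not made up. A row lasts 1/8 s, in which the tool goes at most 62.5 mm and 10.7 degrees, less where a joint would pass 70% of its speed; a pose out of reach is approached as far as the arm can. A call with a number of a shift or a turn outside -1 to 1 is refused whole. A call with a gripper value outside its range is refused whole. OPENING is the opening, from -1 (shut) to 1 (fully open), set as the call begins (- or left out, the last holds). The fingers move at their own pace and stop on an object; the grip force is fixed at half the most. Time passes only in rows, so rows that do not move let the fingers close, or fill a call up. It gives the time, the measured TCP pose, the force, the opening and the grip force at its end, in the units of the state.
- ctrl.get_obs(): the state, without advancing time (a new reading comes with each control period).
- camera(name): name is "scene" or "top" or "wrist"; returns a dict with "color" (480x640x3 uint8, blue, green, red), "fx", "fy", "cx", "cy" (pixels), "distortion" ([k1, k2, p1, p2, k3] as OpenCV has them; the pictures are not rectified), "xyz" and "rotation" of the camera in the world; the wrist camera has in their place "hand_eye" (4x4, takes a point from camera to tool coordinates, whose origin is the TCP and whose axes are the flange's). Camera axes: x right, y down, z forward; pixel columns grow to the right and rows downward; lengths in m; the calibration is good to about 2 mm. A picture is of the moment at which its call begins: read the wrist's pose just before it. There is no depth.
- ctrl.hand_in(): hands the job in; it is judged then, once.
The state is a dict: "time_s": time; "q": joint angles; "dq": joint speeds; "joint_efforts": joint torques, N m; "eef_pos": TCP position; "eef_rot": TCP orientation; "wrist_force": force on the tool from outside, world axes, zero at the start; "torque": the same for the moment, N m; "opening": opening from 0.0 (shut) to 1.0 (fully open); "grasp_force": force on a finger pad.
Only numpy, scipy, OpenCV 4.12 (cv2) and the standard library are available. Lean on these libraries where they do the work, as an engineer would, in place of code of your own. Each camera call takes 0.05 s, during which the arm holds its last target. There are 200 camera calls.

## Working session

There is one attempt and no reset: what is moved stays moved. The work goes in short steps, Python scripts to look and compute and a shell command to move; the robot and the scene stay as the last step left them, time stands still between calls to the robot, and variables do not carry over. Pictures are saved under pics/ and viewed, at most 10 in all, crops included, and the job is handed in when it is done.

```bash
mkdir -p pics
python3 - <<'E'
from bench import ctrl,camera
import cv2,pickle
o=ctrl.get_obs();print(o['eef_pos'],o['eef_rot'],o['opening'])
d={}
for n in("scene","top","wrist"):
    c=camera(n);d[n]=c;cv2.imwrite(f"pics/{n}0.png",c["color"]);print(n,{k:v for k,v in c.items() if k!="color"})
pickle.dump((o,d),open("v0.pkl","wb"))
E
```

```text
[0.26044855 0.51202822 0.23839453] [-3.61673223e-04  2.33190906e-01  9.72430590e-01 -7.86602048e-04] 1.0017649540246885
scene {'fx': 581.1543485459123, 'fy': 581.1543485459123, 'cx': 321.0085945982109, 'cy': 244.2451461350858, 'distortion': array([0.00113938, 0.        , 0.        , 0.        , 0.        ]), 'xyz': array([-0.07202398, -0.70018781,  0.84857081]), 'rotation': array([-0.4094158 ,  0.85628811, -0.28647856,  0.13068821])}
top {'fx': 605.9520547431955, 'fy': 605.9520547431955, 'cx': 326.90397402911776, 'cy': 236.42130149455303, 'distortion': array([-0.1591714,  0.       ,  0.       ,  0.       ,  0.       ]), 'xyz': array([0.16765247, 0.01791787, 1.45074628]), 'rotation': array([ 0.05914885, -0.70379679,  0.7038678 , -0.07577336])}
wrist {'fx': 332.765603503162, 'fy': 332.765603503162, 'cx': 314.45521628452354, 'cy': 238.01375015682973, 'distortion': array([-0.05076687,  0.        ,  0.        ,  0.        ,  0.        ]), 'hand_eye': array([[ 5.21152959e-04, -9.52818609e-01, -3.03539828e-01,
         7.94455624e-02],
       [ 9.99999580e-01,  7.25234442e-04, -5.59610689e-04,
         1.32360105e-03],
       [ 7.53345016e-04, -3.03539409e-01,  9.52818587e-01,
        -1.33401624e-01],
       [ 0.00000000e+00,  0.00000000e+00,  0.00000000e+00,
         1.00000000e+00]])}
```

View pics/top0.png

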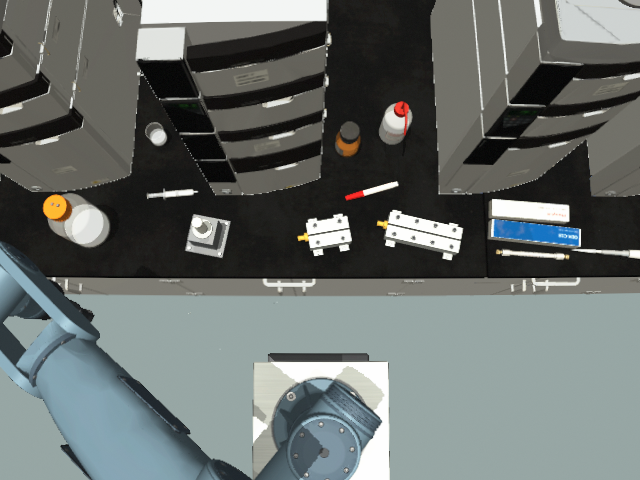

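View pics/scene0.png

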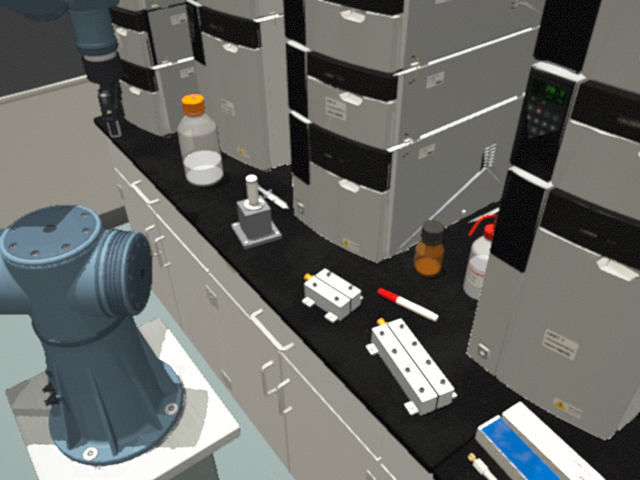

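The top view shows the stand at about (208,235) with the handle top near (202,225). The short block is at (329,234) and the long block at (424,233), with its port on the left at (384,225). The scene view shows the same layout. Next I'll zoom in to pick points.

```bash
cat > h.py <<'E'
import numpy as np,cv2
from scipy.spatial.transform import Rotation as R
def Q(q): return R.from_quat([q[1],q[2],q[3],q[0]]).as_matrix()
def campose(c,o=None):
    if 'xyz' in c: return Q(c['rotation']),np.array(c['xyz'])
    H=np.array(c['hand_eye']);T=Q(o['eef_rot']);return T@H[:3,:3],T@H[:3,3]+o['eef_pos']
def K(c): return np.array([[c['fx'],0,c['cx']],[0,c['fy'],c['cy']],[0,0,1.]])
def onplane(c,uv,z,o=None):
    M,p=campose(c,o);n=cv2.undistortPoints(np.array(uv,float).reshape(-1,1,2),K(c),c['distortion'])[:,0]
    d=np.c_[n,np.ones(len(n))]@M.T;return p+d*((z-p[2])/d[:,2])[:,None]
def proj(c,X,o=None):
    M,p=campose(c,o);return cv2.projectPoints(((np.atleast_2d(X)-p)@M),np.zeros(3),np.zeros(3),K(c),c['distortion'])[0][:,0]
E
python3 - <<'E'
import pickle,cv2,numpy as np
from h import *
o,d=pickle.load(open("v0.pkl","rb"));t=d['top'];im=t['color']
a=cv2.resize(im[190:270,370:480],None,fx=7,fy=7,interpolation=cv2.INTER_CUBIC)[:, :]
b=cv2.resize(im[205:265,175:240],None,fx=7,fy=7,interpolation=cv2.INTER_CUBIC)
cv2.imwrite("pics/z1.png",a)
cv2.imwrite("pics/z2.png",b)
print(onplane(t,[[424,233],[384,225],[329,234]],.04),onplane(t,[[202,225]],.155),onplane(t,[[208,235]],.08))
s=d['scene'];print(onplane(s,[[411,364]],.04),onplane(s,[[252,180]],.155))
E
```

```text
[[ 0.44948046 -0.24822693  0.04      ]
 [ 0.46872812 -0.15227091  0.04      ]
 [ 0.44649755 -0.02072254  0.04      ]] [[0.44327006 0.26069407 0.155     ]] [[0.43563541 0.25987832 0.08      ]]
[[ 0.44188643 -0.26068031  0.04      ]] [[0.44553995 0.26013325 0.155     ]]
```

View pics/z1.png

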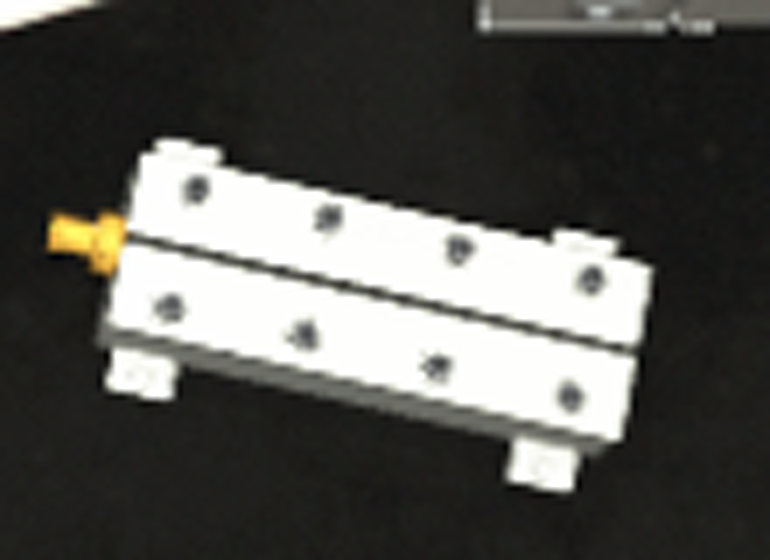

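View pics/z2.png

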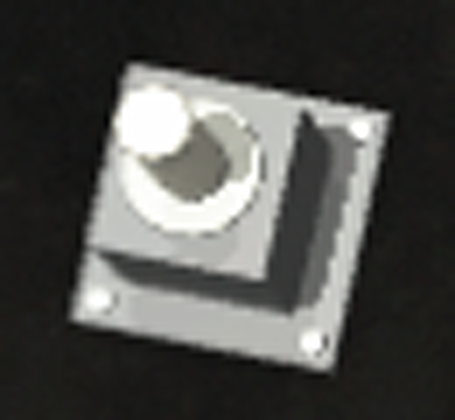

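The long-block crop shows the seam running from (126,237) at the port to (637,349). In the stand crop, the handle top is at (153,121), the collar at (190,168), and the foot corners at (128,62), (390,115), (333,370) and (72,320).

Run:
```python
import pickle
from h import *
o,d=pickle.load(open("v0.pkl","rb"));t=d['top']
f=lambda p,x,y:(np.array(p,float)+.5)/7-.5+[x,y]
s=onplane(t,f([[126,237],[637,349]],370,190),.04);print(s,np.linalg.norm(s[1]-s[0]),s.mean(0),np.arctan2(s[0,1]-s[1,1],s[0,0]-s[1,0]))
print('handle',onplane(t,f([[153,121]],175,205),.155),'collar',onplane(t,f([[190,168]],175,205),.085))
ft=onplane(t,f([[128,62],[390,115],[333,370],[72,320]],175,205),.01);print(ft,ft.mean(0),np.linalg.norm(np.diff(ft,axis=0),axis=1))
T=Q(o['eef_rot']);print(T)
```

```text
[[ 0.4725986  -0.16093976  0.04      ]
 [ 0.43397764 -0.33676753  0.04      ]] 0.18001939790701393 [ 0.45328812 -0.24885365  0.04      ] 1.3545777824593657
handle [[0.45030389 0.27330733 0.155     ]] collar [[0.44973697 0.27415506 0.085     ]]
[[0.50303755 0.31158267 0.01      ]
 [0.48417598 0.21882936 0.01      ]
 [0.39435405 0.23604983 0.01      ]
 [0.41151288 0.32747596 0.01      ]] [0.44827011 0.27348446 0.01      ] [0.09465165 0.09145777 0.09302238]
[[-8.91243741e-01  4.53523372e-01 -1.07026110e-03]
 [ 4.53524510e-01  8.91242765e-01 -1.36115397e-03]
 [ 3.36547322e-04 -1.69850960e-03 -9.99998501e-01]]
```

```bash
python3 -m pendant '[[0,-0.2,0,0,0,0],[0,-0.2,0,0,0,0],[0,-0.2,0,0,0,0],[0.1,-0.2,0,0,0,0],[0.2,-0.2,0,0,0,0],[0.2,-0.193,0,0,0,0],[0.2,0,0,0,0,0],[0.15,0,0,0,0,0],[0.098,0,0,0,0,0],[0,0,0,0,0,0]]' 1
python3 - <<'E'
from bench import ctrl,camera
import pickle
from h import *
o=ctrl.get_obs();c=camera("wrist");pickle.dump((o,c),open("v1.pkl","wb"));cv2.imwrite("pics/w1.png",c["color"])
print(o['eef_pos'],proj(c,[[.45,.2735,.155],[.45,.2735,.085]],o))
E
```

```text
time_s: 1.4
eef_pos: [0.4511, 0.2735, 0.2388]
eef_rot: [-0.0, 0.234, 0.972, -0.0]
wrist_force: [-0.0, -0.5, -0.1]
opening: 1.001
grasp_force: 0.0
[0.45110136 0.27347489 0.23878744] [[312.11471407 250.80842729]
 [312.74804064 224.21759843]]
```

View pics/w1.png

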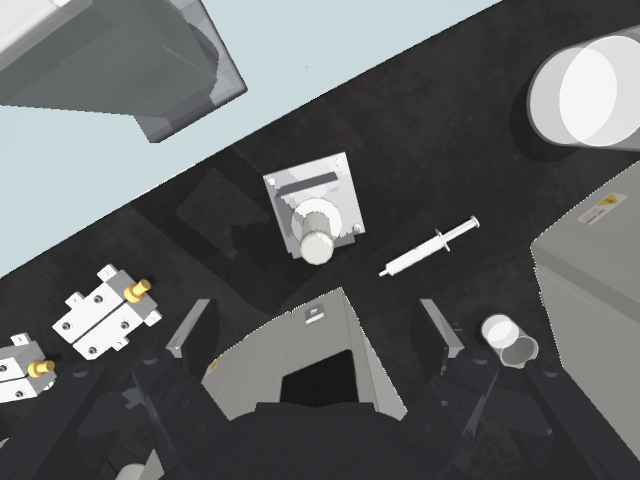

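The wrist view shows the handle top at about (318,248) and the collar at about (316,220), against a predicted (312,251). So the position is off by a few millimetres.

Run:
```python
import pickle
from h import *
o,c=pickle.load(open("v1.pkl","rb"));P=onplane(c,[[318,248]],.155,o)[0];C=onplane(c,[[316.5,221]],.085,o)[0];print(P,C)
T=Q(o['eef_rot']);print('tool-frame offset',T.T@(P-o['eef_pos']))
```

```text
[0.4500106  0.27806861 0.155     ] [0.44887325 0.27783358 0.085     ]
tool-frame offset [0.00301039 0.00364828 0.08378696]
```

```bash
python3 -m pendant '[[-0.005,0.0125,0,0,0,0],[0,0,-0.08,0,0,0],[0,0,-0.1,0,0,0],[0,0,-0.1,0,0,0],[0,0,-0.1,0,0,0],[0,0,-0.1,0,0,0],[0,0,-0.1,0,0,0],[0,0,-0.06,0,0,0],[0,0,0,0,0,0],[0,0,0,0,0,0]]' 1 && python3 -m pendant '[[0,0,0,0,0,0],[0,0,0,0,0,0],[0,0,0,0,0,0],[0,0,0,0,0,0],[0,0,0,0,0,0],[0,0,0,0,0,0],[0,0,0,0,0,0],[0,0,0,0,0,0],[0,0,0,0,0,0],[0,0,0,0,0,0]]' -1
```

```text
time_s: 2.7
eef_pos: [0.4497, 0.2765, 0.1119]
eef_rot: [0.0, 0.233, 0.972, 0.0]
wrist_force: [-0.1, 1.4, -0.2]
opening: 1.005
grasp_force: 0.0
time_s: 3.95
eef_pos: [0.4496, 0.2764, 0.1116]
eef_rot: [0.0, 0.233, 0.972, 0.0]
wrist_force: [-1.6, -0.6, 4.9]
opening: 0.264
grasp_force: 59.1
```

```bash
python3 -m pendant '[[0,0,0.05,0,0,0],[0,0,0.1,0,0,0],[0,0,0.1,0,0,0],[0,0,0.1,0,0,0],[0,0,0.1,0,0,0],[0,0,0.1,0,0,0],[0,0,0,0,0,0],[0,-0.1,0,0,0,0],[0,-0.15,0,0,0,0],[0,-0.2,0,0,0,0]]' && python3 -m pendant '[[0.01,-0.2,0,0,0,0],[0.02,-0.2,0,0,0,0],[0.02,-0.2,0,0,0,0],[0.02,-0.2,0,0,0,0],[0.02,-0.2,0,0,0,0],[0.02,-0.2,0,0,0,0],[0,-0.2,0,0,0,0],[0,-0.2,0,0,0,0],[0,-0.15,0,0,0,0],[0,0,0,0,0,0]]'
python3 - <<'E'
from bench import ctrl,camera
import pickle
from h import *
o=ctrl.get_obs();d={n:camera(n) for n in("scene","wrist","top")};pickle.dump((o,d),open("v2.pkl","wb"))
e=o['eef_pos'];print(e,o['opening'],o['grasp_force'])
for n in d:
  print(n,proj(d[n],[e+[0,0,-.0966],e+[0,0,.011],[.4726,-.161,.04],[.434,-.3368,.04]],o if n=='wrist' else None).round(1).tolist())
s=d['scene']['color'][220:420,300:500];w=d['wrist']['color'][130:430,180:480]
cv2.imwrite("pics/s2.png",np.hstack([cv2.resize(s,(400,400),interpolation=2),cv2.resize(w,(400,400),interpolation=2)]))
E
```

```text
time_s: 5.2
eef_pos: [0.4483, 0.1849, 0.2199]
eef_rot: [-0.001, 0.233, 0.973, -0.001]
wrist_force: [1.0, 0.3, -1.0]
opening: 0.271
grasp_force: 58.8
time_s: 6.45
eef_pos: [0.47, -0.1657, 0.22]
eef_rot: [-0.001, 0.235, 0.972, 0.0]
wrist_force: [-0.2, 1.3, -0.8]
opening: 0.267
grasp_force: 58.9
[ 0.47000193 -0.16570162  0.21997232] 0.2672987124473308 58.9363126034732
scene [[389.7, 293.0], [393.8, 246.5], [386.2, 323.0], [439.2, 395.0]]
wrist [[312.9, 246.3], [311.5, 328.8], [318.9, 218.6], [149.0, 262.2]]
top [[394.2, 216.8], [401.0, 205.3], [387.6, 223.4], [460.6, 239.4]]
```

View pics/s2.png

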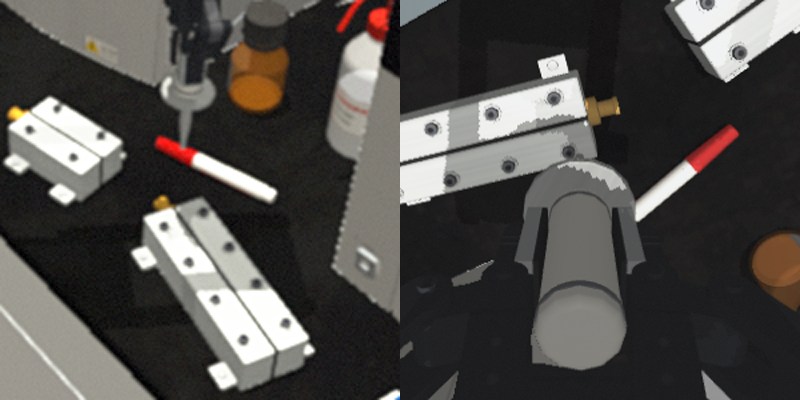

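In the scene crop the tip is at about (392.5,294) in full-image pixels, 3 px right of the prediction. The seam start is at about (387.5,321.5), within 2 px of its prediction. The wrist view shows the probe gripped upright, with the handle top at about (315,377) and the collar centred.

Run:
```python
import pickle
from h import *
o,d=pickle.load(open("v2.pkl","rb"));e=o['eef_pos'];tip=e+[0,0,-.0966]
s=d['scene'];print('tip scene',onplane(s,[[392.5,294]],tip[2])[0]-tip,'seam scene',onplane(s,[[387.5,321.5]],.04))
w=d['wrist'];print('handle top',onplane(w,[[315,377]],e[2]+.0434,o)[0]-e)
im=w['color'];cv2.imwrite("pics/t3.png",cv2.resize(im[180:340,240:400],None,fx=3.5,fy=3.5,interpolation=2))
# seam in the wrist view
print('pred',proj(w,[[.4726,-.161,.04],[.4533,-.2489,.04]],o))
print('seam near start seen',onplane(w,[[(589-400)*.75+180,123*.75+130],[(401-400)*.75+180,164*.75+130]],.04,o))
```

```text
tip scene [ 2.28797851e-03 -4.98822849e-03 -4.16333634e-17] seam scene [[ 0.4770662  -0.15963882  0.04      ]]
handle top [-0.00146852  0.00242187  0.0434    ]
pred [[318.89168889 218.56791001]
 [231.27959586 241.00247868]]
seam near start seen [[ 0.47716196 -0.16019525  0.04      ]
 [ 0.4407146  -0.30149062  0.04      ]]
```

```bash
python3 -m pendant '[[0.02,0.015,0,0,0,0],[0,0,-0.05,0,0,0],[0,0,-0.06,0,0,0],[0,0,-0.06,0,0,0],[0,0,-0.06,0,0,0],[0,0,-0.05,0,0,0],[0,0,-0.035,0,0,0],[0,0,-0.02,0,0,0],[0,0,0,0,0,0],[0,0,0,0,0,0]]'
python3 - <<'E'
from bench import ctrl,camera
import pickle
from h import *
o=ctrl.get_obs();d={n:camera(n) for n in("scene","wrist")};pickle.dump((o,d),open("v3.pkl","wb"))
e=o['eef_pos'];print(e)
for n in d: print(n,proj(d[n],[e+[0,0,-.0966],[.4745,-.1605,.04],[.4345,-.3365,.04]],o if n=='wrist' else None).round(1).tolist())
s=d['scene']['color'][270:410,350:470]
cv2.imwrite("pics/s3.png",np.hstack([cv2.resize(s,None,fx=4,fy=4,interpolation=2)]))
E
```

```text
time_s: 7.85
eef_pos: [0.4757, -0.1608, 0.1547]
eef_rot: [0.0, 0.233, 0.972, -0.0]
wrist_force: [-0.2, 0.1, -1.2]
opening: 0.266
grasp_force: 58.9
[ 0.47566861 -0.16080519  0.15467133]
scene [[388.0, 315.5], [386.8, 322.4], [439.3, 394.7]]
wrist [[312.8, 246.0], [312.6, 237.0], [104.7, 286.9]]
```

View pics/s3.png

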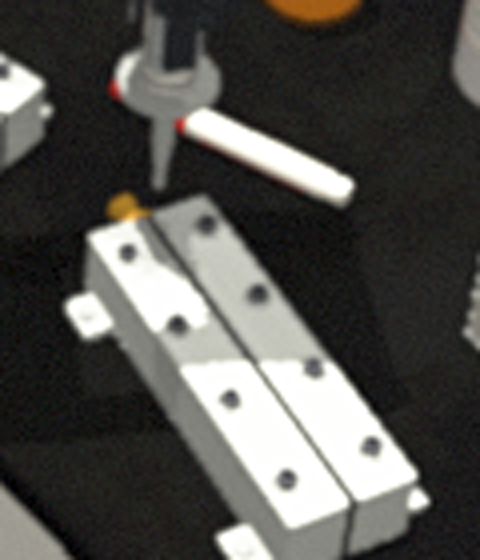

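The tip is at full-image (389.8,317.5), about 2 px below the prediction. The seam start is at (386.5,323.7) and its end at (437.2,395.7).

Run:
```python
import pickle
from h import *
o,d=pickle.load(open("v3.pkl","rb"));s=d['scene'];e=o['eef_pos']
S=onplane(s,[[386.6,323.6],[437.2,395.7]],.04);print(S,np.linalg.norm(S[0]-S[1]))
for z in(.052,.055,.058):print(onplane(s,[[389.8,317.5]],z)-S[0], onplane(s,[[389.8,317.5]],z)-e)
```

```text
[[ 0.47211192 -0.16264915  0.04      ]
 [ 0.43027568 -0.33572967  0.04      ]] 0.17806497843704217
[[7.07892218e-03 3.41773170e-05 1.20000000e-02]] [[ 0.00352223 -0.00180979 -0.10267133]]
[[ 0.00500297 -0.0019904   0.015     ]] [[ 0.00144628 -0.00383437 -0.09967133]]
[[ 0.00292701 -0.00401498  0.018     ]] [[-0.00062968 -0.00585894 -0.09667133]]
```

```bash
python3 -m pendant '[[-0.015,0,0,0,0,0],[0,0,-0.02,0,0,0],[0,0,-0.02,0,0,0],[0,0,-0.01,0,0,0],[0,0,0,0,0,0],[0,0,0,0,0,0],[-0.0043,-0.019,0,0,0,0],[-0.0043,-0.019,0,0,0,0],[-0.0043,-0.019,0,0,0,0],[-0.0043,-0.019,0,0,0,0]]'
```

```text
time_s: 9.2
eef_pos: [0.4689, -0.1762, 0.1443]
eef_rot: [0.0, 0.233, 0.972, -0.0]
wrist_force: [-0.8, -0.5, -0.9]
opening: 0.27
grasp_force: 58.9
```

```bash
python3 -m pendant '[[-0.0043,-0.019,0,0,0,0],[-0.0043,-0.019,0,0,0,0],[-0.0043,-0.019,0,0,0,0],[-0.0043,-0.019,0,0,0,0],[-0.0043,-0.019,0,0,0,0],[-0.0043,-0.019,0,0,0,0],[-0.0043,-0.019,0,0,0,0],[-0.0043,-0.019,0,0,0,0],[-0.0043,-0.019,0,0,0,0],[-0.0043,-0.019,0,0,0,0]]'
python3 - <<'E'
from bench import ctrl,camera
import pickle
from h import *
o=ctrl.get_obs();d={n:camera(n) for n in("scene","wrist")};pickle.dump((o,d),open("v4.pkl","wb"))
e=o['eef_pos']
for n in d: print(n,proj(d[n],[e+[0,0,-.0966]],o if n=='wrist' else None).round(1).tolist())
s=d['scene']['color'][270:410,350:470]
cv2.imwrite("pics/s4.png",np.hstack([cv2.resize(s,None,fx=4,fy=4,interpolation=2)]))
E
```

```text
time_s: 10.45
eef_pos: [0.4603, -0.2141, 0.1443]
eef_rot: [0.0, 0.233, 0.972, -0.0]
wrist_force: [0.1, 0.0, -0.9]
opening: 0.268
grasp_force: 58.9
scene [[401.0, 340.2]]
wrist [[312.8, 246.1]]
```

View pics/s4.png

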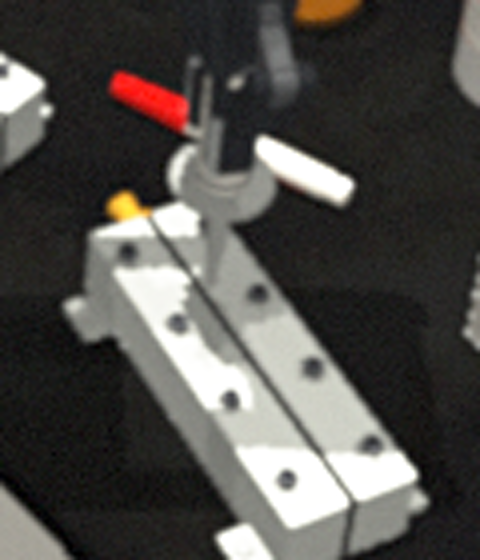

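The tip is at crop (210,284), about 3 px above the seam line, which fits a gap of several millimetres directly over it. I'll carry on with the sweep.

```bash
for k in 1; do python3 -m pendant '[[-0.0043,-0.019,0,0,0,0],[-0.0043,-0.019,0,0,0,0],[-0.0043,-0.019,0,0,0,0],[-0.0043,-0.019,0,0,0,0],[-0.0043,-0.019,0,0,0,0],[-0.0043,-0.019,0,0,0,0],[-0.0043,-0.019,0,0,0,0],[-0.0043,-0.019,0,0,0,0],[-0.0043,-0.019,0,0,0,0],[-0.0043,-0.019,0,0,0,0]]'; done; python3 -m pendant '[[-0.0043,-0.019,0,0,0,0],[-0.0043,-0.019,0,0,0,0],[-0.0043,-0.019,0,0,0,0],[-0.0043,-0.019,0,0,0,0],[-0.0043,-0.019,0,0,0,0],[-0.0043,-0.019,0,0,0,0],[-0.0043,-0.019,0,0,0,0],[-0.0043,-0.019,0,0,0,0],[-0.0043,-0.019,0,0,0,0],[-0.0043,-0.019,0,0,0,0]]'
```

```text
time_s: 11.8
eef_pos: [0.4517, -0.2521, 0.1443]
eef_rot: [-0.0, 0.233, 0.972, -0.0]
wrist_force: [-0.2, -0.5, -1.3]
opening: 0.267
grasp_force: 58.9
time_s: 13.05
eef_pos: [0.4431, -0.2901, 0.1443]
eef_rot: [-0.0, 0.233, 0.972, 0.0]
wrist_force: [0.3, -0.3, -1.2]
opening: 0.269
grasp_force: 58.9
```

```bash
python3 -m pendant '[[-0.0043,-0.019,0,0,0,0],[-0.0043,-0.019,0,0,0,0],[-0.0043,-0.019,0,0,0,0],[-0.0043,-0.019,0,0,0,0],[-0.0043,-0.019,0,0,0,0],[-0.0043,-0.019,0,0,0,0],[-0.0043,-0.019,0,0,0,0],[-0.0043,-0.019,0,0,0,0],[-0.0043,-0.019,0,0,0,0],[-0.0043,-0.019,0,0,0,0]]'; python3 -m pendant '[[-0.0043,-0.019,0,0,0,0],[0,0,0,0,0,0],[0,0,0,0,0,0],[0,0,0,0,0,0],[0,0,0.05,0,0,0],[0,0,0.1,0,0,0],[0,0,0.1,0,0,0],[0,0,0.1,0,0,0],[0,0,0.03,0,0,0],[0,0,0,0,0,0]]'
```

```text
time_s: 14.3
eef_pos: [0.4345, -0.3281, 0.1443]
eef_rot: [-0.0, 0.233, 0.972, -0.0]
wrist_force: [-0.2, -0.2, -0.1]
opening: 0.265
grasp_force: 58.9
time_s: 15.55
eef_pos: [0.4339, -0.3317, 0.2207]
eef_rot: [0.0, 0.233, 0.972, -0.0]
wrist_force: [-0.2, 0.2, -1.1]
opening: 0.266
grasp_force: 58.9
```

```bash
python3 -m pendant '[[0,0.1,0,0,0,0],[0.01,0.2,0,0,0,0],[0.01,0.2,0,0,0,0],[0.01,0.2,0,0,0,0],[0.01,0.2,0,0,0,0],[0.01,0.2,0,0,0,0],[0.01,0.2,0,0,0,0],[0.01,0.2,0,0,0,0],[0.0085,0.2,0,0,0,0],[0,0.2,0,0,0,0]]'; python3 -m pendant '[[0,0.2,0,0,0,0],[0,0.2,0,0,0,0],[0,0.2,0,0,0,0],[0,0.2,0,0,0,0],[0,0.2,0,0,0,0],[0,0.14,0,0,0,0],[0,0,0,0,0,0],[0,0,0,0,0,0],[0,0,0,0,0,0],[0,0,0,0,0,0]]'
```

```text
time_s: 16.8
eef_pos: [0.4481, 0.0505, 0.2194]
eef_rot: [-0.001, 0.233, 0.972, 0.0]
wrist_force: [0.4, -0.3, -0.9]
opening: 0.266
grasp_force: 58.9
time_s: 18.05
eef_pos: [0.4495, 0.2757, 0.2203]
eef_rot: [-0.0, 0.234, 0.972, -0.0]
wrist_force: [0.3, 0.1, -1.6]
opening: 0.264
grasp_force: 59.0
```

```bash
python3 -m pendant '[[0,0.003,0,0,0,0],[0,0,-0.04,0,0,0],[0,0,-0.04,0,0,0],[0,0,-0.04,0,0,0],[0,0,-0.04,0,0,0],[0,0,-0.04,0,0,0],[0,0,-0.04,0,0,0],[0,0,-0.04,0,0,0],[0,0,-0.04,0,0,0],[0,0,0,0,0,0]]'
```

```text
time_s: 19.3
eef_pos: [0.4489, 0.2768, 0.1554]
eef_rot: [-0.001, 0.233, 0.972, -0.0]
wrist_force: [0.1, 0.7, -1.8]
opening: 0.263
grasp_force: 59.0
```

The tip is inside the hole with no contact force, so I'll lower the rest of the way.

```bash
python3 -m pendant '[[0,0,-0.04,0,0,0],[0,0,-0.04,0,0,0],[0,0,-0.04,0,0,0],[0,0,-0.04,0,0,0],[0,0,-0.03,0,0,0],[0,0,-0.015,0,0,0],[0,0,-0.007,0,0,0],[0,0,0,0,0,0],[0,0,0,0,0,0],[0,0,0,0,0,0]]'
```

```text
time_s: 20.55
eef_pos: [0.4496, 0.277, 0.1141]
eef_rot: [0.0, 0.233, 0.972, 0.0]
wrist_force: [-0.5, -0.4, -0.4]
opening: 0.265
grasp_force: 59.0
```

```bash
python3 -m pendant '[[0,0,-0.005,0,0,0],[0,0,-0.004,0,0,0],[0,0,0,0,0,0],[0,0,0,0,0,0],[0,0,0,0,0,0],[0,0,0,0,0,0],[0,0,0,0,0,0],[0,0,0,0,0,0],[0,0,0,0,0,0],[0,0,0,0,0,0]]'; python3 -m pendant '[[0,0,0,0,0,0],[0,0,0,0,0,0],[0,0,0,0,0,0],[0,0,0,0,0,0],[0,0,0,0,0,0],[0,0,0,0,0,0],[0,0,0,0,0,0],[0,0,0,0,0,0],[0,0,0,0,0,0],[0,0,0,0,0,0]]' 1;  python3 -m pendant '[[0,0,0.05,0,0,0],[0,0,0.1,0,0,0],[0,0,0.1,0,0,0],[0,0,0.1,0,0,0],[0,0,0.1,0,0,0],[0,0,0.1,0,0,0],[0,0,0.1,0,0,0],[0,0,0,0,0,0],[0,0,0,0,0,0],[0,0,0,0,0,0]]'
python3 - <<'E'
from bench import ctrl,camera
from h import *
o=ctrl.get_obs();w=camera("wrist");s=camera("scene")
print(proj(s,[[.4483,.2735,.155],[.4483,.2735,.085]]),proj(w,[[.4483,.2735,.155],[.4483,.2735,.085]],o))
cv2.imwrite("pics/f.png",np.hstack([cv2.resize(s['color'][150:270,200:320],(400,400),interpolation=2),cv2.resize(w['color'][130:330,220:420],(400,400))]))
E
```

```text
time_s: 21.8
eef_pos: [0.4494, 0.277, 0.1121]
eef_rot: [0.0, 0.233, 0.972, 0.0]
wrist_force: [-1.0, 0.1, -1.7]
opening: 0.266
grasp_force: 59.0
time_s: 23.05
eef_pos: [0.4494, 0.277, 0.1121]
eef_rot: [0.0, 0.233, 0.972, -0.0]
wrist_force: [-0.3, -0.6, -0.1]
opening: 0.999
grasp_force: 0.0
time_s: 24.3
eef_pos: [0.4488, 0.2768, 0.241]
eef_rot: [-0.001, 0.233, 0.972, -0.001]
wrist_force: [-0.9, 0.2, 1.1]
opening: 0.996
grasp_force: 0.0
[[249.90628546 176.97791719]
 [252.59649124 202.95188589]] [[308.44921329 252.49155092]
 [309.94792041 225.82342293]]
```

View pics/f.png

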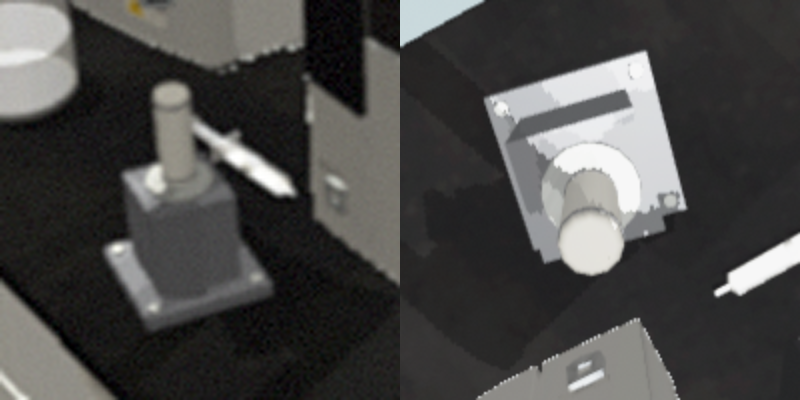

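The probe is upright in the stand: the handle top is at scene crop (171,90), the collar sits flat and centred on the stand's top, and the gripper is well clear.

```bash
python3 -c "
from bench import ctrl;print(ctrl.hand_in())"
```

```text
the job is handed in; nothing more can be done
None
```

I swept the probe tip along the long block's seam from port end to plain end at about 3 cm/s and an estimated 5–8 mm above it, then put the probe back upright in the stand, collar on top, and handed the job in at about 24 s; no verdict was returned.

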